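# Pack the case-press dies into the sprung watch box

### The arm

A 7-joint arm with a two-finger parallel gripper is mounted at the origin on the work surface. World frame = base frame: x ahead of the robot, y to its left, z up, the work surface at z = 0. Lengths are in m, angles in rad, forces in N, time in s.
With the tool pointing down it reaches from about 0.425 to 1.025 m from the base axis. Payload 3.6 kg.
Tool frame: the origin (TCP) lies at the very end of the fingers, on their centre line; the grasp point (between the pads) lies 19 mm behind it; z points along the fingers, y is the line along which they close (so a half turn about z gives the same grasp; the last joint's range is limited). The gripper opens to 85 mm and grips with 20 to 120 N. Pads are 22 mm wide; open, the fingers measure 114 mm over their backs; the gripper's body (76 mm by 85 mm) begins 54 mm behind the grasp point. The pads swing forward as they close: fully open they stand 13 mm farther back than shut.
Start: joints at [1.081, 0.591, 0.048, 1.609, -0.033, 0.943, -0.034], TCP at [0.28, -0.669, 0.231] pointing down, gripper open.
Joint ranges: [-2.69, 2.69], [-0.47, 2.24], [-1.27, 1.36], [0.19, 2.51], [-1.53, 4.68], [0.08, 2.07], [-3.09, 3.09]. Speed limits (rad/s): [2.57, 2.57, 3.14, 3.14, 3.14, 3.14, 3.14].

### API

Orientations are given as a rotation vector (axis times angle).
In Python, from workcell import sensors, capture, camera_params, workorder, outline_of gives the robot as it stands.
- The arm moves only by the tool move_arm, never from a script. Its argument "commands" is text: rows parted by semicolons, each of 7 numbers parted by spaces: the shift along the tool's x, y, z in m, then the turn, a rotation vector about the tool's x, y, z in rad, then the opening, from 0 (shut) to 1 (fully open). A call has 1 to 20 rows; each row shifts and turns the commanded pose from where the row before left it, along the tool's axes as they then stand; what a row does not reach is not made up. A row lasts 1/10 s, in which the tool goes at most 50 mm and 8.59 degrees, less where a joint would pass 70% of its speed; a pose out of reach is approached as far as the arm can. A call is refused whole if a number of a shift passes 0.05 or a number of a turn 0.15, either way. A call with a gripper value outside its range is refused whole. The fingers move at their own pace and stop on an object; the grip force is fixed at half the most. Time passes only in rows, so rows that do not move let the fingers close. It gives the time, the measured TCP pose, the force, the opening and the grip force at its end, in the units of the state.
- sensors.get_state(): the state, without advancing time (a new reading comes with each control period).
- capture(name): name is "scene" or "top" or "wrist"; returns the picture (400x640x3 uint8, blue, green, red); there is no depth.
- camera_params(name): a dict with "K" (3x3 intrinsics, pixels), "rvec" (rotation vector, rad) and "tvec" (3), from world to camera coordinates, as OpenCV has them; the wrist camera has in their place "tool_from_camera" (4x4, takes a point from camera to tool coordinates, whose origin is the TCP and whose axes are the flange's). Camera axes: x right, y down, z forward; pixel columns grow to the right and rows downward; lengths in m; the calibration is good to about 2 mm. A picture is of the moment at which its call begins: read the wrist's pose just before it. camera_params takes no time and is no camera call.
- workorder.close_job(): hands the job in; it is judged then, once.
Trained networks look in the newest picture that a camera, given by its name, has taken for a name from the list of things; names that differ only in an ending like _2 or _b are one class to them, and where a whole thing is asked for, a point or a joint stands for the part that bears it (a point fixed in the world has none). Each returns a list of dicts, best first, with "confidence" (0 to 1); they miss things now and then, are a little off and sometimes report something else, mostly with a low value. They report only what shows in the picture. A call takes as long as a camera call. They do not tell look-alikes from the thing itself.
- outline_of(query, camera): "mask" (400x640 bool, what is visible of it) and "extent" ([left, top, right, bottom] in pixels, round what is visible of it).
The state is a dict: "clock": time; "qpos": joint angles; "qd": joint speeds; "effort": joint torques, N m; "tcp_pos": TCP position; "eef_rot": TCP orientation; "wrist_force": force on the tool from outside, world axes, zero at the start; "ft_torque": the same for the moment, N m; "opening": opening from 0.0 (shut) to 1.0 (fully open); "grasp_force": force on a finger pad.
Only numpy, scipy, OpenCV 4.12 (cv2) and the standard library are available. Lean on these libraries where they do the work, as an engineer would, in place of code of your own. Each camera call takes 0.05 s, during which the arm holds its last target. There are 200 camera calls.

### The job

Pack the watch box for a house call: press its release button so that the lid pops up, take hold of the lid and guide it back until it rests open against its stop without banging. Slide each die that hangs in the keyhole rack to the wide end of its slot and lift it free, put all of these dies and the loupe inside the box (how they stand or lie there does not matter), then press the lid gently shut until it latches. Leave the blower, dish and parts container where they are.

Things in the scene. Friction and masses are not known exactly. Their poses are not given: they have to be found in the camera images.
- box_in (a point): Slim dark-wood watch box, fixed. Point: centre of its inside floor, 6 mm above the desk; x to its hinge (far) side, y left, z up. Lidded part 130 (x) by 210 (y) mm, rim 56 mm above the desk; inside 118 by 198 mm, 50 mm deep under the lid, a 14 mm square post 36 mm high in both far corners. In front of it a solid deck, 45 mm deep, 50 mm high, carries the button.
- release (a joint): Round brass lid release button (22 mm across) on the deck, near its left end. 0 = out, 0.006 m = fully pressed straight down (about 4 N). The catch frees the lid at about 0.0045 m; the button springs back out.
- release_top (a point): Centre of the top face of the release button, 62 mm above the desk when it is out; 29 mm in front of the lid's front edge.
- lid (a joint): Wooden lid (130 by 210 by 8 mm), hinged on the far rim. rad: 0 = shut and latched, 1.75 = open against its stop, 10 degrees past upright. Freed, two spring pins pop it up to about 0.46, where it rests; above about 1.1 it stays where left (friction). To shut it, press it down over the pins to 0 (up to about 8 N near the front edge), where the catch snaps over by itself, the button dipping; let go sooner it springs up.
- lid_hinge (a point): Centre of the lid's hinge line, 56 mm above the desk, 65 mm behind the box centre; the hinge line runs along the box's y.
- lid_bow (a point): Middle of the bar of the lid's brass pull bow: round, 8 mm thick, 60 mm long, parallel to the hinge line and in the lid's plane, 34 mm in front of the lid's front edge, 164 mm from the hinge line. It can be pinched from above, across the bar, at lid angles above about 0.4; with the lid shut it hangs 6 mm above the deck.
- lid_front (a point): Point on the top face of the lid, on its middle line, 20 mm in from its front edge (64 mm above the desk when shut): a good place to press the lid down.
- rack: Low aluminium keyhole rack, fixed: plate 110 (x) by 230 (y) mm, 5 mm thick, top 50 mm above the desk, on two side legs. Origin on the desk under its centre, x to its far side, y left. Four slots along x, 55 mm apart, 0 to 3 from its right (-y): each 11 mm wide with a 24 mm square wide end, at the front in slots 0 and 2, at the back in 1 and 3; the narrow part runs 62 mm from it to the other side.
- loupe_mid (a point): Black watchmaker's loupe: a plain cylinder 32 mm across and 30 mm high that stands on the desk (30 g). The point is its centre, z along its axis.
- slot0_wide (a point): Centre of the wide end of slot 0, level with the plate's top face (a die can be lifted out there, within 3 mm of this point).
- slot1_wide (a point): Centre of the wide end of slot 1, level with the plate's top face (a die can be lifted out there, within 3 mm of this point).
- slot2_wide (a point): Centre of the wide end of slot 2, level with the plate's top face (a die can be lifted out there, within 3 mm of this point).
- slot3_wide (a point): Centre of the wide end of slot 3, level with the plate's top face (a die can be lifted out there, within 3 mm of this point).
- die0_head (a point): Case-press die 0 (may be absent): grey head 30 mm across, 20 high; below it a steel neck 8 across, 8 long, and a steel foot 16 across, 12 high; about 45 g. Point: centre of the head, z along the axis from foot to head. It starts hung in the narrow part of slot 0, head resting on the plate (point 10 mm above the plate's top), foot beneath it; the foot passes only the wide end.
- die1_head (a point): Case-press die 1 (may be absent): grey head 30 mm across, 20 high; below it a steel neck 8 across, 8 long, and a steel foot 16 across, 12 high; about 45 g. Point: centre of the head, z along the axis from foot to head. It starts hung in the narrow part of slot 1, head resting on the plate (point 10 mm above the plate's top), foot beneath it; the foot passes only the wide end.
- die2_head (a point): Case-press die 2 (may be absent): grey head 30 mm across, 20 high; below it a steel neck 8 across, 8 long, and a steel foot 16 across, 12 high; about 45 g. Point: centre of the head, z along the axis from foot to head. It starts hung in the narrow part of slot 2, head resting on the plate (point 10 mm above the plate's top), foot beneath it; the foot passes only the wide end.
- die3_head (a point): Case-press die 3 (may be absent): grey head 30 mm across, 20 high; below it a steel neck 8 across, 8 long, and a steel foot 16 across, 12 high; about 45 g. Point: centre of the head, z along the axis from foot to head. It starts hung in the narrow part of slot 3, head resting on the plate (point 10 mm above the plate's top), foot beneath it; the foot passes only the wide end.
- blower: Orange plastic dust blower, 60 mm across, 115 mm high, standing; to be left alone. Origin under its centre.
- dish: Grey ceramic dish 90 mm across, 25 mm high; to be left alone. Origin under its centre.
- container: Clear plastic parts container 90 by 120 by 40 mm with three compartments; to be left alone. Origin under its centre.
There are look-alikes about, which are no part of the job. What is shaped like the part that bears die2_head but red is not meant.

How it is judged:
By the outcome, as a careful person would: the job done as asked, in the order asked, and still so for the second after the job is handed in, with the robot touching nothing.
Of die0, die1, die2, die3 only 2 to 4 are there at a start; the rules pass over those that are not, and their reading is None.
At some moment in a run one of loupe may be knocked a few centimetres aside while the robot is not near it.
Once in a run the grip may slacken for a moment while it holds something.
It also fails if it takes over 210 s, if anything falls off the work surface, if the arm or the gripper's body presses on something with over 40 N, if the wrist force passes 120 N, or if a joint passes its speed limit or range.

## Working session

There is one attempt and no reset: what is moved stays moved. The work goes in short steps, Python scripts to look and compute and a tool call to move; the robot and the scene stay as the last step left them, time stands still between calls to the robot, and variables do not carry over. Pictures are saved under pics/ and viewed, at most 14 in all, crops included, and the job is handed in when it is done.

Besides the shell and the picture viewer there is one more tool, called after ">>>" as name(argument=value, ...) on one line, values as JSON. move_arm: Moves the arm, as the interface text tells. Its arguments: {"type":"object","properties":{"commands":{"type":"string"}},"required":["commands"]}

```bash
ls; mkdir -p pics
python3 - <<'E'
from workcell import sensors,capture,camera_params
import cv2,numpy as np
s=sensors.get_state(); print({k:np.round(v,3) for k,v in s.items()})
for n in ['scene','top']:
    cv2.imwrite(f'pics/{n}0.png',capture(n)); print(n,camera_params(n))
print(camera_params('wrist'))
E
```

```text
pics
{'clock': np.float64(0.0), 'qpos': array([ 1.08 ,  0.592,  0.048,  1.61 , -0.033,  0.943, -0.034]), 'qd': array([ 0.001, -0.002,  0.   , -0.001, -0.002,  0.001, -0.002]), 'effort': array([-1.0000e-03, -5.4869e+01,  1.5470e+00, -1.9812e+01,  9.0000e-03,
        9.0000e-03, -0.0000e+00]), 'tcp_pos': array([ 0.28 , -0.668,  0.23 ]), 'eef_rot': array([-3.078e+00, -6.190e-01,  1.000e-03]), 'wrist_force': array([ 0.823, -0.576,  0.489]), 'ft_torque': array([0.062, 0.015, 0.028]), 'grasp_force': np.float64(0.0), 'opening': np.float64(1.002)}
scene {'K': array([[491.25500766,   0.        , 323.8656371 ],
       [  0.        , 491.25500766, 192.19719019],
       [  0.        ,   0.        ,   1.        ]]), 'rvec': array([ 2.32782262,  1.12917552, -0.32469588]), 'tvec': array([-0.38283338, -0.36327195,  1.31166831])}
top {'K': array([[473.44127038,   0.        , 314.77481293],
       [  0.        , 473.44127038, 202.81950365],
       [  0.        ,   0.        ,   1.        ]]), 'rvec': array([ 2.15331159, -2.19315006,  0.15809454]), 'tvec': array([0.00665344, 0.6110987 , 1.09942984])}
{'K': array([[351.6282512 ,   0.        , 320.78299661],
       [  0.        , 351.6282512 , 202.58471349],
       [  0.        ,   0.        ,   1.        ]]), 'tool_from_camera': array([[-1.11892381e-04, -9.53849919e-01, -3.00283731e-01,
         7.65909120e-02],
       [ 9.99999894e-01, -2.40592288e-04,  3.91618170e-04,
        -3.69957458e-04],
       [-4.45790910e-04, -3.00283656e-01,  9.53849845e-01,
        -1.43008344e-01],
       [ 0.00000000e+00,  0.00000000e+00,  0.00000000e+00,
         1.00000000e+00]])}
```

View pics/scene0.png

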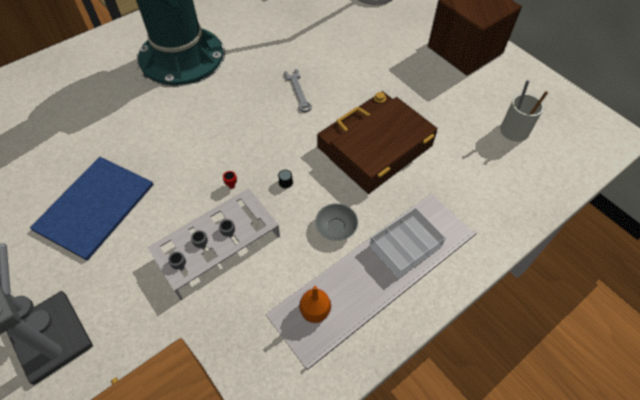

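View pics/top0.png

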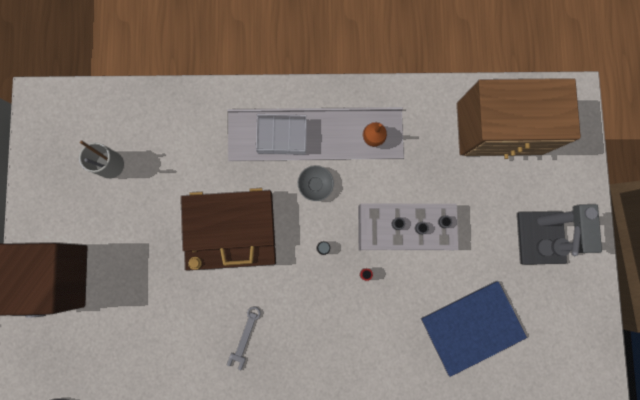

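The top view (up is +x, left is +y) shows the box at about (228,230), with the button at (195,263) and the bow at (237,257). The rack is at (409,227), with dies at (447,221), (423,228) and (400,223), so slots 0, 1 and 2 hold dies and slot 3 is empty. The loupe is at (323,248). The red look-alike is at (366,274).

```bash
cat > h.py <<'E'
import numpy as np,cv2
from scipy.spatial.transform import Rotation as R
from workcell import sensors,capture,camera_params,outline_of
def cam(n,s=None):
    p=camera_params(n)
    if n=='wrist':
        s=s or sensors.get_state(); T=np.eye(4); T[:3,:3]=R.from_rotvec(s['eef_rot']).as_matrix(); T[:3,3]=s['tcp_pos']
        M=T@p['tool_from_camera']; return p['K'],M[:3,:3],M[:3,3]
    Rm=cv2.Rodrigues(p['rvec'])[0]; return p['K'],Rm.T,-Rm.T@p['tvec']
def ray(c,px):
    K,Rw,o=c; return o,Rw@np.linalg.solve(K,[px[0],px[1],1.])
def at_z(c,px,z):
    o,d=ray(c,px); return o+d*(z-o[2])/d[2]
def proj(c,P):
    K,Rw,o=c; v=K@(Rw.T@(np.atleast_2d(P)-o).T); return (v[:2]/v[2]).T
def cen(m): 
    y,x=np.nonzero(m); return np.array([x.mean(),y.mean()])
def rect(m):
    cs,_=cv2.findContours(m.astype(np.uint8),cv2.RETR_EXTERNAL,cv2.CHAIN_APPROX_NONE)
    return cv2.boxPoints(cv2.minAreaRect(max(cs,key=len)))
E
python3 - <<'E'
from h import *
np.set_printoptions(precision=3,suppress=True)
for n in ['top','scene']:
    capture(n); c=cam(n); print(n,'cam at',c[2])
    for q,z in [('release_top',.062),('lid',.06),('rack',.05),('loupe_mid',.015),('die0_head',.06),('blower',.05),('dish',.012),('container',.02)]:
        for r in outline_of(q,n)[:4]:
            m=r['mask']; 
            if m.sum()==0: continue
            print(q,round(r['confidence'],2),m.sum(),cen(m).round(1),at_z(c,cen(m),z), [at_z(c,p,z)[:2].round(3).tolist() for p in rect(m)] if q in('lid','rack') else '')
E
```

```text
top cam at [0.478 0.028 1.163]
release_top 0.61 3585 [405.7 226.3] [ 0.549 -0.216  0.062] 
release_top 0.55 114 [397.4 223. ] [ 0.557 -0.196  0.062] 
lid 0.88 5324 [226.6 221.2] [0.569 0.202 0.06 ] [[0.635, 0.314], [0.644, 0.101], [0.474, 0.092], [0.465, 0.302]]
rack 0.75 3605 [405.7 226.4] [ 0.55  -0.218  0.05 ] [[0.607, -0.107], [0.603, -0.344], [0.492, -0.338], [0.496, -0.103]]
loupe_mid 0.46 161 [323.4 247.3] [ 0.505 -0.024  0.015] 
loupe_mid 0.38 3732 [406.5 226. ] [ 0.553 -0.228  0.015] 
die0_head 0.56 5167 [226.6 221.1] [0.569 0.202 0.06 ] 
blower 0.72 464 [374.2 133.9] [ 0.775 -0.151  0.05 ] 
dish 0.9 993 [314.9 182.5] [ 0.664 -0.007  0.012] 
container 0.67 2052 [280.8 134.1] [0.785 0.076 0.02 ] 
scene cam at [ 1.037 -0.351  0.895]
release_top 0.64 50 [379.2  95.9] [0.476 0.276 0.062] 
release_top 0.45 4842 [213. 238.] [ 0.561 -0.229  0.062] 
lid 0.78 4503 [381.7 136. ] [0.57  0.199 0.06 ] [[0.475, 0.103], [0.449, 0.359], [0.633, 0.31], [0.643, 0.076]]
rack 0.82 4520 [212.3 238.8] [ 0.555 -0.229  0.05 ] [[0.493, -0.338], [0.488, -0.096], [0.633, -0.115], [0.626, -0.341]]
loupe_mid 0.65 7085 [376.1 140.4] [0.547 0.209 0.015] 
loupe_mid 0.53 220 [284.5 179.4] [ 0.506 -0.023  0.015] 
die0_head 0.54 244 [176.6 260.3] [ 0.559 -0.306  0.06 ] 
blower 0.95 903 [314.5 305.5] [ 0.784 -0.156  0.05 ] 
blower 0.52 269 [176.6 260.7] [ 0.554 -0.306  0.05 ] 
blower 0.19 239 [198.8 239.1] [ 0.539 -0.25   0.05 ] 
dish 0.95 1222 [335.7 222. ] [ 0.657 -0.002  0.012] 
container 0.8 3109 [406.2 241.9] [0.783 0.077 0.02 ] 
container 0.37 1311 [336.  221.7] [ 0.66  -0.004  0.02 ]
```

>>> move_arm(commands="0 0 -0.01 0 0 0.138 1;0 0 -0.01 0 0 0.138 1;0 0 -0.01 0 0 0.138 1;0.018 -0.038 0 0 0 0 1;0.018 -0.038 0 0 0 0 1;0.018 -0.038 0 0 0 0 1;0.018 -0.038 0 0 0 0 1;0.018 -0.038 0 0 0 0 1;0.018 -0.038 0 0 0 0 1;0.018 -0.038 0 0 0 0 1;0.018 -0.038 0 0 0 0 1;0.018 -0.038 0 0 0 0 1;0.018 -0.038 0 0 0 0 1;0.018 -0.038 0 0 0 0 1;0.018 -0.038 0 0 0 0 1;0 0 0 0 0 0 1;0 0 0 0 0 0 1")

```text
clock: 2.7
tcp_pos: [0.5047, -0.2151, 0.2614]
eef_rot: [3.141, -0.022, 0.0]
wrist_force: [0.3, -0.5, -0.2]
opening: 1.0
grasp_force: 0.0
```

Run:
```python
from h import *
np.set_printoptions(precision=3,suppress=True)
s=sensors.get_state(); im=capture('wrist'); cv2.imwrite('pics/w1.png',im); c=cam('wrist',s)
print(s['clock'],s['tcp_pos'],s['eef_rot'],R.from_rotvec(s['eef_rot']).as_matrix())
for q,z in [('rack',.05),('die0_head',.07),('die1_head',.07),('loupe_mid',.03)]:
    for r in outline_of(q,'wrist')[:5]:
        m=r['mask']
        if m.sum()==0: continue
        print(q,round(r['confidence'],2),m.sum(),cen(m).round(1),at_z(c,cen(m),z), [at_z(c,p,z)[:2].round(3).tolist() for p in rect(m)] if q in('lid','rack') else '')
```

```text
2.7 [ 0.505 -0.215  0.261] [ 3.141 -0.022  0.   ] [[ 1.    -0.014  0.   ]
 [-0.014 -1.    -0.   ]
 [ 0.     0.    -1.   ]]
rack 0.66 19677 [327.1 121. ] [ 0.554 -0.222  0.05 ] [[0.498, -0.098], [0.608, -0.111], [0.603, -0.339], [0.492, -0.349]]
rack 0.56 7180 [ 22.1 136.1] [0.543 0.082 0.05 ] [[0.637, 0.077], [0.636, 0.021], [0.466, 0.06], [0.467, 0.126]]
die0_head 0.92 919 [417.4 115. ] [ 0.56  -0.305  0.07 ] 
die0_head 0.51 20887 [327.7 120.8] [ 0.555 -0.222  0.07 ] 
die1_head 0.73 817 [359.  130.5] [ 0.546 -0.251  0.07 ] 
loupe_mid 0.68 1011 [148.9 165.4] [ 0.508 -0.029  0.03 ]
```

View pics/w1.png

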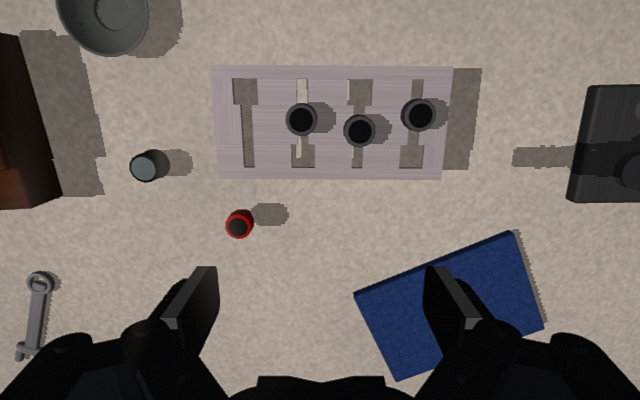

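The wrist view shows the rack with dies at (418,114), (359,130) and (301,119). The wide ends are at (412,156), (360,92), (303,156) and (245,91). Slot 3 is empty, the loupe is at (149,165), and the red decoy is at (239,224).

Run:
```python
from h import *
np.set_printoptions(precision=4,suppress=True)
s=sensors.get_state(); c=cam('wrist',s); im=cv2.imread('pics/w1.png')
cs=[(211,66),(452,67),(441,180),(218,177)]
W=[(412,156),(360,92),(303,156),(245,91)]
P=np.array([at_z(c,p,.05) for p in W]); print(P)
# fit rack pose: model wide pts: slots y=-82.5..82.5; x +-? unknown w
ys=np.array([-.0825,-.0275,.0275,.0825]); sg=np.array([-1,1,-1,1])
from scipy.optimize import least_squares
f=lambda v:(np.c_[v[0]+np.cos(v[2])*sg*v[3]-np.sin(v[2])*ys, v[1]+np.sin(v[2])*sg*v[3]+np.cos(v[2])*ys]-P[:,:2]).ravel()
r=least_squares(f,[.55,-.22,0,.035]); print(r.x,r.fun.reshape(-1,2))
print('corners',[at_z(c,p,.05)[:2] for p in cs])
for p in [(418,114),(359,130),(301,119)]: print(at_z(c,p,.068))
print('tx,ty proj chk',proj(c,[[.549,-.222,.05]]))
big=cv2.resize(im[50:200,190:470],None,fx=2.8,fy=2.8,interpolation=cv2.INTER_CUBIC); cv2.imwrite('pics/w1c.png',big)
```

```text
[[ 0.5158 -0.3109  0.05  ]
 [ 0.5788 -0.2573  0.05  ]
 [ 0.5181 -0.2004  0.05  ]
 [ 0.582  -0.1469  0.05  ]]
[ 0.5487 -0.2289 -0.0243  0.0311] [[-0.0002  0.0003]
 [ 0.0002  0.0002]
 [ 0.0002 -0.0003]
 [-0.0002 -0.0003]]
corners [array([ 0.605 , -0.1168]), array([ 0.5995, -0.3437]), array([ 0.4901, -0.3424]), array([ 0.498 , -0.1118])]
[ 0.5583 -0.3096  0.068 ]
[ 0.5447 -0.2549  0.068 ]
[ 0.5559 -0.2007  0.068 ]
tx,ty proj chk [[323.7934 124.4157]]
```

>>> move_arm(commands="0 -0.045 0 0 0 0 1;0 -0.045 0 0 0 0 1;0 -0.045 0 0 0 0 1;0 -0.045 0 0 0 0 1;0 -0.045 0 0 0 0 1;0 -0.045 0 0 0 0 1;-0.005 -0.045 0 0 0 0 1;-0.01 -0.045 0 0 0 0 1;-0.01 -0.045 0 0 0 0 1;-0.01 -0.03 0 0 0 0 1;0 0 0 0 0 0 1;0 0 0 0 0 0 1;0 0 0 0 0 0 1")

```text
clock: 4.25
tcp_pos: [0.4771, 0.2169, 0.2612]
eef_rot: [3.14, -0.032, -0.0]
wrist_force: [-0.7, 0.7, 0.4]
opening: 1.001
grasp_force: 0.0
```

Run:
```python
from h import *
np.set_printoptions(precision=4,suppress=True)
s=sensors.get_state(); im=capture('wrist'); cv2.imwrite('pics/w2.png',im); c=cam('wrist',s)
print(s['clock'],s['tcp_pos'],s['eef_rot'])
for q,z in [('release_top',.062),('lid',.064)]:
    for r in outline_of(q,'wrist')[:5]:
        m=r['mask']
        if m.sum()==0: continue
        print(q,round(r['confidence'],2),m.sum(),cen(m).round(1),at_z(c,cen(m),z), [at_z(c,p,z)[:2].round(3).tolist() for p in rect(m)] if q in('lid','rack') else '')
```

```text
4.25 [0.4771 0.2169 0.2612] [ 3.1403 -0.032  -0.0001]
release_top 0.9 399 [260.  175.1] [0.4759 0.2774 0.062 ] 
lid 0.69 34016 [333.2  72.5] [0.5702 0.2037 0.064 ] [[0.631, 0.31], [0.627, 0.101], [0.467, 0.086], [0.472, 0.328]]
```

View pics/w2.png

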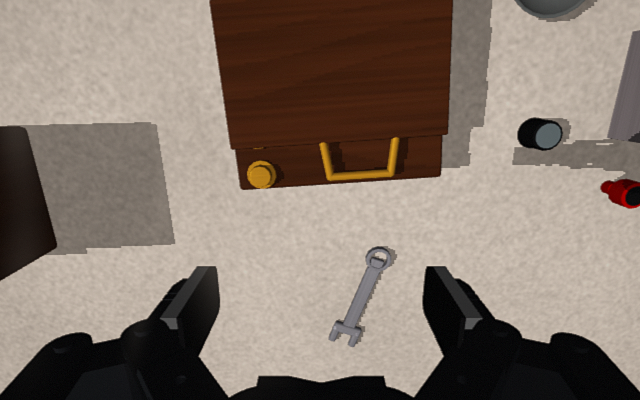

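The box is seen close up. The lid's front edge runs from (231,149) to (447,134), the bow bar from (330,177) to (392,174), and the button is at (261,175).

Run:
```python
from h import *
np.set_printoptions(precision=4,suppress=True)
s=sensors.get_state(); c=cam('wrist',s)
a=at_z(c,(231,149),.064);b=at_z(c,(447,134),.064); print('lid front',a,b,np.linalg.norm(a-b))
d=(a-b)/np.linalg.norm(a-b); t=np.arctan2(-d[0],d[1]); print('yaw',t)
u=at_z(c,(330,177.5),.060);v=at_z(c,(392,174),.060);print('bow',u,v,(u+v)/2)
print('button',at_z(c,(261,173.5),.062))
ex=np.array([np.cos(t),np.sin(t),0]); m=(a+b)/2; print('centre',m+.065*ex,'hinge',m+.13*ex,'bow exp',m-.034*ex)
print('deck front', at_z(c,(241,189),.05),at_z(c,(440,176),.05))
```

```text
lid front [0.5027 0.3036 0.064 ] [0.5127 0.0958 0.064 ] 0.20808444969248482
yaw 0.04817127386865324
bow [0.4715 0.2081 0.06  ] [0.4737 0.146  0.06  ] [0.4726 0.177  0.06  ]
button [0.4774 0.2767 0.062 ]
centre [0.5726 0.2028 0.064 ] hinge [0.6375 0.2059 0.064 ] bow exp [0.4737 0.198  0.064 ]
deck front [0.4587 0.3008 0.05  ] [0.4683 0.0943 0.05  ]
```

>>> move_arm(commands="0 0 0 0 0 -0.067 0;0.001 -0.03 0 0 0 0 0;0.001 -0.03 0 0 0 0 0;0 0 0.03 0 0 0 0;0 0 0.03 0 0 0 0;0 0 0.03 0 0 0 0;0 0 0.03 0 0 0 0;0 0 0.03 0 0 0 0;0 0 0.03 0 0 0 0;0 0 0 0 0 0 0;0 0 0 0 0 0 0;0 0 0 0 0 0 0")

```text
clock: 5.6
tcp_pos: [0.4767, 0.2794, 0.0827]
eef_rot: [-3.139, -0.077, -0.004]
wrist_force: [0.8, -0.3, 0.1]
opening: -0.003
grasp_force: 0.0
```

>>> move_arm(commands="0 0.002 0.008 0 0 0 0;0 0 0.008 0 0 0 0;0 0 0.003 0 0 0 0;0 0 0.002 0 0 0 0;0 0 0.002 0 0 0 0;0 0 0.002 0 0 0 0;0 0 0.001 0 0 0 0;0 0 0.001 0 0 0 0;0 0 0 0 0 0 0;0 0 0 0 0 0 0;0 0 0 0 0 0 0")

```text
clock: 6.7
tcp_pos: [0.4755, 0.2769, 0.0559]
eef_rot: [3.14, 0.078, 0.0]
wrist_force: [-3.1, -1.2, 16.7]
opening: 0.002
grasp_force: 7.7
```

>>> move_arm(commands="-0.002 0 -0.01 0 0 0 0;-0.002 0 -0.03 0 0 0 0;0 0 -0.04 0 0 0 0;0 0 -0.04 0 0 0 0;0 0 -0.04 0 0 0 0;0 0 -0.04 0 0 0 0;0 0.01 -0.03 0 0 0 0.5;0 0.015 -0.02 0 0 0 0.5;0 0.02 0 0 0 0 0.5;0 0.02 0 0 0 0 0.5;0 0 0 0 0 0 0.5;0 0 0 0 0 0 0.5;0 0 0 0 0 0 0.5")

```text
clock: 8.0
tcp_pos: [0.4746, 0.2134, 0.3042]
eef_rot: [-3.14, -0.081, 0.0]
wrist_force: [0.7, -0.6, -1.1]
opening: 0.499
grasp_force: 0.0
```

Run:
```python
from h import *
np.set_printoptions(precision=4,suppress=True)
s=sensors.get_state(); im=capture('wrist'); cv2.imwrite('pics/w3.png',im); c=cam('wrist',s)
print(s['clock'],s['tcp_pos'],s['eef_rot'],s['qpos'])
t=.047;ex=np.array([np.cos(t),np.sin(t),0]);ey=np.array([-np.sin(t),np.cos(t),0]);H=np.array([.6375,.2059,.056])
for a in [0,.4,.46,.5]:
    P=[H+ey*y-ex*np.cos(a)*.164+np.array([0,0,.164*np.sin(a)]) for y in (-.051,.009)]
    print(a,P,proj(c,P))
```

```text
8.0 [0.4746 0.2134 0.3042] [-3.1397 -0.0808  0.0001] [-0.436   0.2489 -0.0892  1.985   0.0268  0.9084 -2.0583]
0 [array([0.4761, 0.1473, 0.056 ]), array([0.4733, 0.2072, 0.056 ])] [[379.6937 164.7593]
 [326.5056 164.5275]]
0.4 [array([0.489 , 0.1479, 0.1199]), array([0.4862, 0.2078, 0.1199])] [[391.2257 164.6017]
 [327.6508 164.3246]]
0.46 [array([0.4931, 0.1481, 0.1288]), array([0.4903, 0.208 , 0.1288])] [[393.3754 162.1102]
 [327.8737 161.8243]]
0.5 [array([0.4961, 0.1482, 0.1346]), array([0.4933, 0.2081, 0.1346])] [[394.8726 160.0088]
 [328.0304 159.7167]]
```

View pics/w3.png

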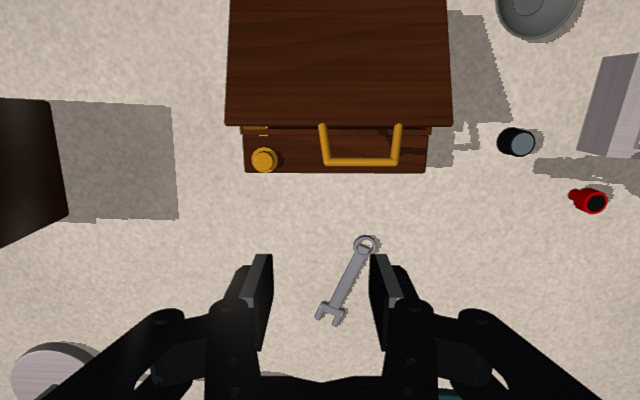

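>>> move_arm(commands="0 0 0 0 0 -0.1424 0.3;0 0 0 0 0 -0.1424 0.3;0 0 0 0 0 -0.1424 0.3;0 0 0 0 0 -0.1424 0.3;0 0 0 0 0 -0.1424 0.3;0 0 0 0 0 -0.1424 0.3;0 0 0 0 0 -0.1424 0.3;0 0 0 0 0 -0.1424 0.3;0 0 0 0 0 -0.1424 0.3;0 0 0 0 0 -0.1424 0.3;0 0 0 0 0 -0.1424 0.3;-0.019 0.008 0 0 0 0 0.3;-0.019 0.008 0 0 0 0 0.3;0 0 0.035 0 0 0 0.3;0 0 0.035 0 0 0 0.3;0 0 0.03 0 0 0 0.3;0 0 0.02 0 0 0 0.3;0 0 0 0 0 0 0.3;0 0 0 0 0 0 0.3;0 0 0 0 0 0 0.3")

```text
clock: 10.05
tcp_pos: [0.4935, 0.1758, 0.1855]
eef_rot: [2.169, 2.271, 0.004]
wrist_force: [-0.1, 0.0, 0.4]
opening: 0.298
grasp_force: 0.0
```

Run:
```python
from h import *
np.set_printoptions(precision=4,suppress=True)
s=sensors.get_state(); im=capture('wrist'); cv2.imwrite('pics/w4.png',im); c=cam('wrist',s)
print(s['clock'],s['tcp_pos'],s['eef_rot'],s['qpos'],2*np.arctan2(s['eef_rot'][1],s['eef_rot'][0]))
```

```text
10.05 [0.4935 0.1758 0.1855] [2.1692 2.2714 0.0038] [-0.184   0.4197 -0.3187  2.0911  0.2102  0.658  -0.5976] 1.6168202620992616
```

View pics/w4.png

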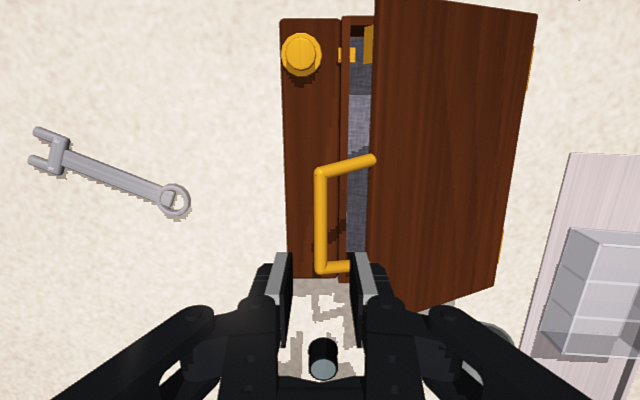

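The bow bar is centred between the fingers (bar at column 321, rows 172–270), and the lid is up at about 0.46. I'll descend and grip.

>>> move_arm(commands="0.002 0 0.02 0 0 0 0.3;0 0 0.02 0 0 0 0.3;0 0 0.015 0 0 0 0.3;0 0 0.01 0 0 0 0.3;0 0 0 0 0 0 0.3;0 0 0 0 0 0 0.15;0 0 0 0 0 0 0;0 0 0 0 0 0 0;0 0 0 0 0 0 0;0 0 0 0 0 0 0")

```text
clock: 11.1
tcp_pos: [0.493, 0.1771, 0.1198]
eef_rot: [2.17, 2.271, 0.002]
wrist_force: [-0.0, 0.2, 0.8]
opening: 0.06
grasp_force: 58.7
```

Run:
```python
import numpy as np
th=np.r_[.46,.48,.51,.46+.055*np.arange(2,19)]; print(th[-1])
p=lambda t:np.array([-.164*np.cos(t)+.004*np.sin(t),.164*np.sin(t)+.004*np.cos(t)])
print(';'.join('0 %.4f %.4f 0 0 0 0'%(d[0],-d[1]) for d in np.diff([p(t) for t in th],axis=0)))
th=np.r_[np.linspace(th[-1],1.75,11)]
print(';'.join('0 %.4f %.4f 0 0 0 0'%(d[0],-d[1]) for d in np.diff([p(t) for t in th],axis=0)))
```

```text
1.45
0 0.0016 -0.0029 0 0 0 0;0 0.0024 -0.0043 0 0 0 0;0 0.0053 -0.0083 0 0 0 0;0 0.0053 -0.0073 0 0 0 0;0 0.0057 -0.0070 0 0 0 0;0 0.0060 -0.0067 0 0 0 0;0 0.0064 -0.0064 0 0 0 0;0 0.0067 -0.0060 0 0 0 0;0 0.0070 -0.0056 0 0 0 0;0 0.0073 -0.0052 0 0 0 0;0 0.0076 -0.0048 0 0 0 0;0 0.0079 -0.0044 0 0 0 0;0 0.0081 -0.0040 0 0 0 0;0 0.0083 -0.0035 0 0 0 0;0 0.0085 -0.0030 0 0 0 0;0 0.0086 -0.0026 0 0 0 0;0 0.0088 -0.0021 0 0 0 0;0 0.0089 -0.0016 0 0 0 0;0 0.0090 -0.0011 0 0 0 0
0 0.0049 -0.0004 0 0 0 0;0 0.0049 -0.0003 0 0 0 0;0 0.0049 -0.0001 0 0 0 0;0 0.0049 0.0000 0 0 0 0;0 0.0049 0.0002 0 0 0 0;0 0.0049 0.0003 0 0 0 0;0 0.0049 0.0005 0 0 0 0;0 0.0049 0.0006 0 0 0 0;0 0.0049 0.0008 0 0 0 0;0 0.0048 0.0009 0 0 0 0
```

>>> move_arm(commands="0 0.0016 -0.0029 0 0 0 0;0 0.0024 -0.0043 0 0 0 0;0 0.0053 -0.0083 0 0 0 0;0 0.0053 -0.0073 0 0 0 0;0 0.0057 -0.0070 0 0 0 0;0 0.0060 -0.0067 0 0 0 0;0 0.0064 -0.0064 0 0 0 0;0 0.0067 -0.0060 0 0 0 0;0 0.0070 -0.0056 0 0 0 0;0 0 0 0 0 0 0")

```text
clock: 12.1
tcp_pos: [0.5383, 0.1791, 0.1753]
eef_rot: [-2.17, -2.27, 0.003]
wrist_force: [-6.9, 2.2, 8.2]
opening: 0.062
grasp_force: 59.1
```

>>> move_arm(commands="0 0.0073 -0.0052 0 0 0 0;0 0.0076 -0.0048 0 0 0 0;0 0.0079 -0.0044 0 0 0 0;0 0.0081 -0.0040 0 0 0 0;0 0.0083 -0.0035 0 0 0 0;0 0.0085 -0.0030 0 0 0 0;0 0.0086 -0.0026 0 0 0 0;0 0.0088 -0.0021 0 0 0 0;0 0.0089 -0.0016 0 0 0 0;0 0.0090 -0.0011 0 0 0 0;0 0 0 0 0 0 0")

```text
clock: 13.2
tcp_pos: [0.6248, 0.1834, 0.2085]
eef_rot: [2.17, 2.269, 0.007]
wrist_force: [-1.2, 2.2, 7.5]
opening: 0.058
grasp_force: 61.0
```

>>> move_arm(commands="0 0.0049 0.0006 0 0 0 0;0 0.0049 0.0003 0 0 0 0;0 0.0049 0.0001 0 0 0 0;0 0.0045 0.0001 0 0 0 0;0 0.004 0.0002 0 0 0 0;0 0.004 0.0003 0 0 0 0;0 0.004 0.0004 0 0 0 0;0 0.003 0.0004 0 0 0 0;0 0.003 0.0005 0 0 0 0;0 0.002 0.0004 0 0 0 0;0 0.002 0.0004 0 0 0 0;0 0 0 0 0 0 0")

```text
clock: 14.4
tcp_pos: [0.6664, 0.1853, 0.2059]
eef_rot: [2.169, 2.268, 0.01]
wrist_force: [-0.4, 1.5, 9.5]
opening: 0.064
grasp_force: 62.2
```

>>> move_arm(commands="0 0.0015 0.0003 0 0 0 0;0 0.0015 0.0003 0 0 0 0;0 0.0015 0.0003 0 0 0 0;0 0.001 0.0002 0 0 0 0;0 0.001 0.0002 0 0 0 0;0 0 0 0 0 0 0")

```text
clock: 15.0
tcp_pos: [0.6717, 0.1856, 0.2043]
eef_rot: [2.169, 2.269, 0.007]
wrist_force: [-2.3, 1.8, 9.7]
opening: 0.061
grasp_force: 63.2
```

>>> move_arm(commands="0 0.001 0.0002 0 0 0 0;0 0.001 0.0002 0 0 0 0;0 0.001 0.0002 0 0 0 0;0 0 0 0 0 0 0")

```text
clock: 15.4
tcp_pos: [0.6718, 0.1856, 0.2042]
eef_rot: [-2.17, -2.271, 0.001]
wrist_force: [-8.2, 0.8, 15.2]
opening: 0.06
grasp_force: 63.8
```

>>> move_arm(commands="0 -0.002 -0.0005 0 0 0 0;0 0 0 0 0 0 0.1;0 0 0 0 0 0 0.2;0 0 0 0 0 0 0.3;0 0 0 0 0 0 0.3;0 0 -0.01 0 0 0 0.3;0 0 -0.02 0 0 0 0.3;0 0 -0.03 0 0 0 0.3;0 0 -0.04 0 0 0 0.3;0 0 0 0 0 0 0.3;0 0 0 0 0 0 0.3")

```text
clock: 16.5
tcp_pos: [0.6711, 0.1852, 0.303]
eef_rot: [2.169, 2.27, 0.005]
wrist_force: [-1.0, 0.5, -0.6]
opening: 0.298
grasp_force: 0.0
```

Run:
```python
from h import *
np.set_printoptions(precision=4,suppress=True)
s=sensors.get_state(); im=capture('scene'); cv2.imwrite('pics/s2.png',im); 
print(s['clock'],s['tcp_pos'],s['eef_rot'],s['qpos'])
```

```text
16.5 [0.6711 0.1852 0.303 ] [2.1693 2.2701 0.0045] [-0.1202  0.5052 -0.3226  1.5998  0.1771  1.0621 -0.4458]
```

View pics/s2.png

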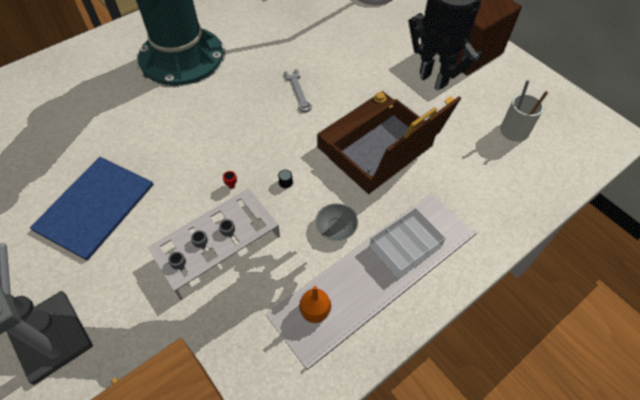

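The lid rests open, with the box interior visible at about (385,145), and the dies and loupe are unmoved. Next I'll go to die 2.

>>> move_arm(commands="0 0 0 0 0 0.07 0.6;-0.0389 -0.0106 0 0 0 0 0.6;-0.0389 -0.0106 0 0 0 0 0.6;-0.0389 -0.0106 0 0 0 0 0.6;-0.0389 -0.0106 0 0 0 0 0.6;-0.0389 -0.0106 0 0 0 0 0.6;-0.0389 -0.0106 0 0 0 0 0.6;-0.0389 -0.0106 0 0 0 0 0.6;-0.0389 -0.0106 0 0 0 0 0.6;-0.0389 -0.0106 0.03 0 0 0 0.6;-0.0389 -0.0106 0.04 0 0 0 0.6;0 0 0.045 0 0 0 0.6;0 0 0.045 0 0 0 0.6;0 0 0.02 0 0 0 0.6;0 0 0 0 0 0 0.6;0 0 0 0 0 0 0.6;0 0 0 0 0 0 0.6")

```text
clock: 18.25
tcp_pos: [0.5573, -0.1968, 0.1271]
eef_rot: [2.247, 2.193, 0.002]
wrist_force: [0.7, 0.2, 0.2]
opening: 0.599
grasp_force: 0.0
```

Run:
```python
from h import *
np.set_printoptions(precision=4,suppress=True)
s=sensors.get_state(); im=capture('wrist'); cv2.imwrite('pics/w5.png',im); c=cam('wrist',s)
print(s['clock'],s['tcp_pos'],2*np.arctan2(s['eef_rot'][1],s['eef_rot'][0]),s['qpos'])
print(proj(c,[[.556,-.2013,.07],[.5181,-.2004,.05],[.5447,-.2565,.07]]))
```

```text
18.25 [ 0.5573 -0.1968  0.1271] 1.546397681240456 [ 0.407   0.5668 -0.2006  1.9882  0.1902  0.602   0.0556]
[[319.1448 231.3814]
 [262.3364 220.0933]
 [304.1972 309.4448]]
```

View pics/w5.png

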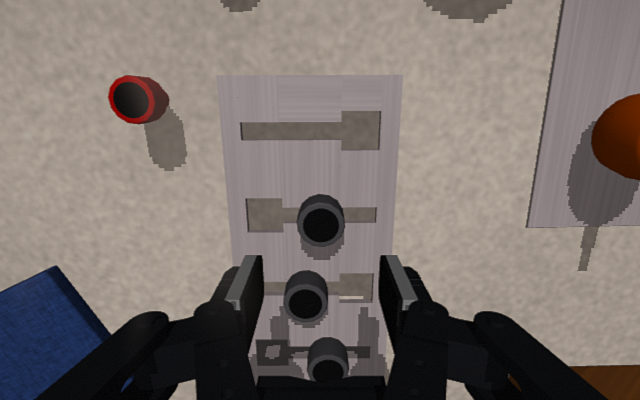

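Run:
```python
from h import *
np.set_printoptions(precision=4,suppress=True)
s=sensors.get_state(); c=cam('wrist',s)
for p in [(361,131),(265,214.5),(356,288)]: print('wide',at_z(c,p,.05))
for p in [(321,223),(306,298.5)]: print('die',at_z(c,p,.07))
for p in [(219,76),(401,75)]: print('corner',at_z(c,p,.05))
```

```text
wide [ 0.5835 -0.1436  0.05  ]
wide [ 0.5203 -0.1967  0.05  ]
wide [ 0.5811 -0.2537  0.05  ]
die [ 0.5575 -0.196   0.07  ]
die [ 0.5464 -0.2485  0.07  ]
corner [ 0.4995 -0.1095  0.05  ]
corner [ 0.6068 -0.1116  0.05  ]
```

>>> move_arm(commands="-0.001 0 0.03 0 0 0 0.6;0 0 0.025 0 0 0 0.6;0 0 0.013 0 0 0 0.6;0 0 0.006 0 0 0 0.6;0 0 0 0 0 0 0.6;0 0 0 0 0 0 0.45;0 0 0 0 0 0 0.3;0 0 0 0 0 0 0.2;0 0 0 0 0 0 0.2;0 0 0 0 0 0 0.2")

```text
clock: 19.3
tcp_pos: [0.5572, -0.1979, 0.0534]
eef_rot: [2.247, 2.192, 0.002]
wrist_force: [-1.1, 0.5, 6.2]
opening: 0.329
grasp_force: 58.9
```

>>> move_arm(commands="0 0 -0.0015 0 0 0 0.1;0 -0.005 0 0 0 0 0.1;0 -0.005 0 0 0 0 0.1;0 -0.005 0 0 0 0 0.1;0 -0.005 0 0 0 0 0.1;0 -0.005 0 0 0 0 0.1;0 -0.005 0 0 0 0 0.1;0 -0.004 0 0 0 0 0.1;0 -0.003 0 0 0 0 0.1;0 0 0 0 0 0 0.1;0 0 0 0 0 0 0.1")

```text
clock: 20.4
tcp_pos: [0.5182, -0.1967, 0.0534]
eef_rot: [-2.248, -2.193, 0.002]
wrist_force: [-1.5, 0.8, 3.1]
opening: 0.323
grasp_force: 59.2
```

>>> move_arm(commands="0 0.001 -0.001 0 0 0 0.1;0 0 -0.002 0 0 0 0.1;0 0 -0.003 0 0 0 0.1;0 0 -0.003 0 0 0 0.1;0 0 0 0 0 0 0.1")

```text
clock: 20.9
tcp_pos: [0.5207, -0.1968, 0.0629]
eef_rot: [2.248, 2.193, 0.001]
wrist_force: [-0.1, -0.6, -0.1]
opening: 0.326
grasp_force: 59.1
```

>>> move_arm(commands="0 0 -0.03 0 0 0 0.1;0 0 -0.04 0 0 0 0.1;0.02 0.0014 -0.03 0 0 -0.07 0.1;0.045 -0.0005 0 0 0 0 0.1;0.045 -0.0005 0 0 0 0 0.1;0.045 -0.0005 0 0 0 0 0.1;0.045 -0.0005 0 0 0 0 0.1;0.045 -0.0005 0 0 0 0 0.1;0.045 -0.0005 0 0 0 0 0.1;0.045 -0.0005 0 0 0 0 0.1;0.045 -0.0005 0 0 0 0 0.1;0.045 -0.0005 0 0 0 0 0.1;0.045 -0.0005 0 0 0 0 0.1;0 0 0 0 0 0 0.1;0 0 0 0 0 0 0.1;0 0 0 0 0 0 0.1")

```text
clock: 22.5
tcp_pos: [0.4966, 0.2708, 0.1621]
eef_rot: [2.172, 2.269, -0.003]
wrist_force: [0.3, -0.8, -0.5]
opening: 0.324
grasp_force: 59.2
```

>>> move_arm(commands="-0.0005 0.022 0 0 0 0 0.1;-0.0005 0.022 0 0 0 0 0.1;-0.0005 0.021 0 0 0 0 0.1;0 0 0.03 0 0 0 0.1;0 0 0.03 0 0 0 0.1;0 0 0.03 0 0 0 0.1;0 0 0.02 0 0 0 0.1;0 0 0.01 0 0 0 0.1;0 0 0.006 0 0 0 0.1;0 0 0.004 0 0 0 0.1;0 0 0 0 0 0 0.1;0 0 0 0 0 0 0.1")

```text
clock: 23.7
tcp_pos: [0.5623, 0.2742, 0.0333]
eef_rot: [2.17, 2.271, 0.002]
wrist_force: [0.1, 0.1, 0.1]
opening: 0.329
grasp_force: 59.3
```

>>> move_arm(commands="0 0 0.003 0 0 0 0.1;0 0 0 0 0 0 0.3;0 0 0 0 0 0 0.5;0 0 0 0 0 0 0.5;0 0 -0.02 0 0 0 0.5;0 0 -0.04 0 0 0 0.5;0 0 -0.04 0 0 0.07 0.5;-0.044 -0.0003 -0.03 0 0 0 0.6;-0.044 -0.0003 0 0 0 0 0.6;-0.044 -0.0003 0 0 0 0 0.6;-0.044 -0.0003 0 0 0 0 0.6;-0.044 -0.0003 0 0 0 0 0.6;-0.044 -0.0003 0 0 0 0 0.6;-0.044 -0.0003 0 0 0 0 0.6;-0.044 -0.0003 0 0 0 0 0.6;-0.044 -0.0003 0 0 0 0 0.6;-0.044 -0.0003 0 0 0 0 0.6;-0.044 -0.0003 0 0 0 0 0.6;-0.044 -0.0003 0 0 0 0 0.6;0 0 0 0 0 0 0.6")

```text
clock: 25.7
tcp_pos: [0.5435, -0.2606, 0.1576]
eef_rot: [2.259, 2.178, -0.006]
wrist_force: [-1.1, 0.7, 0.8]
opening: 0.599
grasp_force: 0.0
```

>>> move_arm(commands="0 0 0 0 0 0 0.6;0 0 0 0 0 0 0.6")

```text
clock: 25.9
tcp_pos: [0.5454, -0.2494, 0.1576]
eef_rot: [-2.246, -2.195, -0.001]
wrist_force: [-0.1, 0.2, 0.1]
opening: 0.601
grasp_force: 0.0
```

```bash
cat > d.py <<'E'
from h import *
import sys
np.set_printoptions(precision=4,suppress=True)
s=sensors.get_state(); im=capture('wrist'); c=cam('wrist',s)
print(s['clock'],s['tcp_pos'],2*np.arctan2(s['eef_rot'][1],s['eef_rot'][0]))
for q,z in [('die0_head',.066),('loupe_mid',.027)]:
    for r in outline_of(q,'wrist')[:5]:
        m=r['mask']
        if 0<m.sum()<8000: print(q,round(r['confidence'],2),m.sum(),cen(m).round(1),at_z(c,cen(m),z))
E
python3 d.py
```

```text
25.9 [ 0.5454 -0.2494  0.1576] -4.735218447387348
die0_head 0.9 1411 [340.8 276.9] [ 0.5588 -0.3049  0.066 ]
```

>>> move_arm(commands="-0.0035 0.0005 0.03 0 0 0 0.6;0 0 0.03 0 0 0 0.6;0 0 0.025 0 0 0 0.6;0 0 0.012 0 0 0 0.6;0 0 0.006 0 0 0 0.6;0 0 0 0 0 0 0.6;0 0 0 0 0 0 0.45;0 0 0 0 0 0 0.3;0 0 0 0 0 0 0.1;0 0 0 0 0 0 0.1;0 0 0 0 0 0 0.1")

```text
clock: 27.15
tcp_pos: [0.5466, -0.2549, 0.0561]
eef_rot: [2.247, 2.192, 0.002]
wrist_force: [0.1, 1.3, 6.3]
opening: 0.321
grasp_force: 58.9
```

>>> move_arm(commands="0 0 -0.001 0 0 0 0.1;0 0.005 0 0 0 0 0.1;0 0.005 0 0 0 0 0.1;0 0.005 0 0 0 0 0.1;0 0.005 0 0 0 0 0.1;0 0.005 0 0 0 0 0.1;0 0.005 0 0 0 0 0.1;0 0.0035 0 0 0 0 0.1;0 0 0 0 0 0 0.1;0 0 0 0 0 0 0.1")

```text
clock: 28.15
tcp_pos: [0.5779, -0.256, 0.0561]
eef_rot: [-2.248, -2.192, 0.004]
wrist_force: [-4.4, -0.1, 7.0]
opening: 0.322
grasp_force: 59.6
```

>>> move_arm(commands="0 0.002 0 0 0 0 0.1;0 0 -0.001 0 0 0 0.1;0 0 -0.002 0 0 0 0.1;0 0 -0.003 0 0 0 0.1;0 0 -0.003 0 0 0 0.1;0 0 0 0 0 0 0.1")

```text
clock: 28.75
tcp_pos: [0.5817, -0.2555, 0.0651]
eef_rot: [2.248, 2.193, 0.001]
wrist_force: [0.5, -0.4, -0.3]
opening: 0.321
grasp_force: 59.1
```

>>> move_arm(commands="0 0 -0.03 0 0 0 0.1;0 0 -0.04 0 0 0 0.1;0 0 -0.03 0 0 -0.07 0.1;0.0403 0.0004 0 0 0 0 0.1;0.0403 0.0004 0 0 0 0 0.1;0.0403 0.0004 0 0 0 0 0.1;0.0403 0.0004 0 0 0 0 0.1;0.0403 0.0004 0 0 0 0 0.1;0.0403 0.0004 0 0 0 0 0.1;0.0403 0.0004 0 0 0 0 0.1;0.0403 0.0004 0 0 0 0 0.1;0.0403 0.0004 0 0 0 0 0.1;0.0403 0.0004 0 0 0 0 0.1;0.0403 0.0004 0 0 0 0 0.1;0.0403 0.0004 0 0 0 0 0.1;0 0 0 0 0 0 0.1;0 0 0 0 0 0 0.1;0 0 0 0 0 0 0.1")

```text
clock: 30.55
tcp_pos: [0.564, 0.2263, 0.1643]
eef_rot: [2.172, 2.269, -0.002]
wrist_force: [-0.1, 0.1, 0.1]
opening: 0.318
grasp_force: 59.2
```

Run:
```python
from h import *
s=sensors.get_state(); print(s['tcp_pos'],s['grasp_force'],s['opening']); cv2.imwrite('pics/w6.png',capture('wrist'))
```

```text
[0.56398458 0.22629424 0.16434006] 59.19026970863342 0.31796633726303997
```

View pics/w6.png

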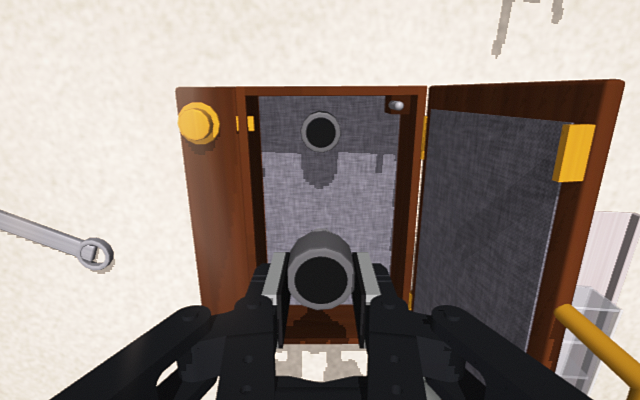

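Die 2 stands upright in the box at (320,131), and die 1 is held at (320,275) above the middle. I'll lower and release it.

>>> move_arm(commands="0 0 0.035 0 0 0 0.1;0 0 0.035 0 0 0 0.1;0 0 0.03 0 0 0 0.1;0 0 0.016 0 0 0 0.1;0 0 0.01 0 0 0 0.1;0 0 0.005 0 0 0 0.1;0 0 0 0 0 0 0.1;0 0 0 0 0 0 0.3;0 0 0 0 0 0 0.5;0 0 0 0 0 0 0.5;0 0 -0.02 0 0 0 0.5;0 0 -0.04 0 0 0 0.5;0 0 -0.04 0 0 0.07 0.5;-0.044 -0.0003 -0.03 0 0 0 0.6;-0.044 0 0 0 0 0 0.6;-0.044 0 0 0 0 0 0.6;-0.044 0 0 0 0 0 0.6;-0.044 0 0 0 0 0 0.6;-0.044 0 0 0 0 0 0.6;-0.044 0 0 0 0 0 0.6")

```text
clock: 32.6
tcp_pos: [0.5561, -0.0791, 0.1624]
eef_rot: [2.248, 2.194, 0.001]
wrist_force: [-0.2, 0.4, -0.6]
opening: 0.599
grasp_force: 0.0
```

>>> move_arm(commands="-0.044 0 0 0 0 0 0.6;-0.044 0 0 0 0 0 0.6;-0.044 0 0 0 0 0 0.6;-0.044 0 0 0 0 0 0.6;-0.044 0 0 0 0 0 0.6;0 0 0 0 0 0 0.6;0 0 0 0 0 0 0.6;0 0 0 0 0 0 0.6")

```text
clock: 33.4
tcp_pos: [0.551, -0.2956, 0.162]
eef_rot: [-2.246, -2.196, -0.001]
wrist_force: [0.4, 0.3, 0.3]
opening: 0.599
grasp_force: 0.0
```

```bash
python3 d.py
```

```text
33.4 [ 0.551  -0.2956  0.162 ] -4.735229277640611
die0_head 0.64 1458 [332.4 218.3] [ 0.5589 -0.3058  0.066 ]
```

>>> move_arm(commands="-0.011 0.008 0.03 0 0 0 0.6;0 0 0.03 0 0 0 0.6;0 0 0.025 0 0 0 0.6;0 0 0.015 0 0 0 0.6;0 0 0.008 0 0 0 0.6;0 0 0 0 0 0 0.6;0 0 0 0 0 0 0.45;0 0 0 0 0 0 0.3;0 0 0 0 0 0 0.1;0 0 0 0 0 0 0.1;0 0 0 0 0 0 0.1")

```text
clock: 34.65
tcp_pos: [0.5596, -0.3088, 0.0553]
eef_rot: [2.247, 2.192, 0.002]
wrist_force: [-0.3, 0.3, 7.0]
opening: 0.324
grasp_force: 59.2
```

>>> move_arm(commands="0 0 -0.001 0 0 0 0.1;0 -0.005 0 0 0 0 0.1;0 -0.005 0 0 0 0 0.1;0 -0.005 0 0 0 0 0.1;0 -0.005 0 0 0 0 0.1;0 -0.005 0 0 0 0 0.1;0 -0.005 0 0 0 0 0.1;0 -0.005 0 0 0 0 0.1;0 -0.004 0 0 0 0 0.1;0 -0.003 0 0 0 0 0.1;0 0 0 0 0 0 0.1;0 0 0 0 0 0 0.1")

```text
clock: 35.85
tcp_pos: [0.5168, -0.3077, 0.0553]
eef_rot: [2.248, 2.193, 0.0]
wrist_force: [2.1, -0.1, 7.0]
opening: 0.326
grasp_force: 59.5
```

>>> move_arm(commands="0 0.0005 -0.001 0 0 0 0.1;0 0 -0.002 0 0 0 0.1;0 0 -0.003 0 0 0 0.1;0 0 -0.003 0 0 0 0.1;0 0 0 0 0 0 0.1")

```text
clock: 36.35
tcp_pos: [0.5165, -0.3075, 0.0639]
eef_rot: [-2.248, -2.193, 0.001]
wrist_force: [-0.0, 0.0, -0.8]
opening: 0.328
grasp_force: 59.2
```

>>> move_arm(commands="0 0 -0.03 0 0 0 0.1;0 0 -0.04 0 0 0 0.1;0 0 -0.03 0 0 -0.07 0.1;0.0404 0.006 0 0 0 0 0.1;0.0404 0.006 0 0 0 0 0.1;0.0404 0.006 0 0 0 0 0.1;0.0404 0.006 0 0 0 0 0.1;0.0404 0.006 0 0 0 0 0.1;0.0404 0.006 0 0 0 0 0.1;0.0404 0.006 0 0 0 0 0.1;0.0404 0.006 0 0 0 0 0.1;0.0404 0.006 0 0 0 0 0.1;0.0404 0.006 0 0 0 0 0.1;0.0404 0.006 0 0 0 0 0.1;0.0404 0.006 0 0 0 0 0.1;0 0 0 0 0 0 0.1;0 0 0 0 0 0 0.1;0 0 0 0 0 0 0.1")

```text
clock: 38.15
tcp_pos: [0.5665, 0.1784, 0.1634]
eef_rot: [2.172, 2.269, -0.003]
wrist_force: [-0.1, -0.7, -1.1]
opening: 0.322
grasp_force: 59.3
```

>>> move_arm(commands="0 0 0.035 0 0 0 0.1;0 0 0.035 0 0 0 0.1;0 0 0.03 0 0 0 0.1;0 0 0.016 0 0 0 0.1;0 0 0.01 0 0 0 0.1;0 0 0.005 0 0 0 0.1;0 0 0 0 0 0 0.1;0 0 0 0 0 0 0.3;0 0 0 0 0 0 0.5;0 0 0 0 0 0 0.5;0 0 -0.02 0 0 0 0.5;0 0 -0.04 0 0 0 0.5;0 0 -0.04 0 0 0 0.5;-0.036 -0.011 -0.03 0 0 0 0.7;-0.036 -0.011 0 0 0 0 0.7;-0.036 -0.011 0 0 0 0 0.7;-0.036 -0.011 0 0 0 0 0.7;-0.036 -0.011 0 0 0 0 0.7;-0.036 -0.011 0 0 0 0 0.7;0 0 0 0 0 0 0.7")

```text
clock: 40.15
tcp_pos: [0.5084, -0.0453, 0.1628]
eef_rot: [2.18, 2.26, -0.007]
wrist_force: [0.3, -0.5, 0.7]
opening: 0.697
grasp_force: 0.0
```

>>> move_arm(commands="0 0 0 0 0 0 0.7;0 0 0 0 0 0 0.7")

```text
clock: 40.35
tcp_pos: [0.5114, -0.0375, 0.1632]
eef_rot: [2.168, 2.273, 0.002]
wrist_force: [0.0, -0.3, 0.1]
opening: 0.702
grasp_force: 0.0
```

```bash
python3 d.py
python3 - <<'E'
from h import *
np.set_printoptions(precision=4,suppress=True)
for n in ['top','scene']:
    im=capture(n); c=cam(n); cv2.imwrite(f'pics/{n}3.png',im)
    for q,z in [('loupe_mid',.02),('die0_head',.036)]:
        for r in outline_of(q,n)[:5]:
            m=r['mask']
            if 0<m.sum()<1500: print(n,q,round(r['confidence'],2),m.sum(),cen(m).round(1),at_z(c,cen(m),z))
E
```

```text
40.35 [ 0.5114 -0.0375  0.1632] 1.6177001359174137
loupe_mid 0.9 1382 [313.6 168.6] [ 0.5047 -0.0198  0.027 ]
top die0_head 0.71 109 [237.4 222.6] [0.5668 0.1803 0.036 ]
scene loupe_mid 0.52 245 [285.1 178.7] [ 0.508 -0.023  0.02 ]
scene die0_head 0.64 191 [374.8 146.8] [0.5702 0.1812 0.036 ]
```

>>> move_arm(commands="0.0155 -0.0055 0.03 0 0 0 0.7;0 0 0.04 0 0 0 0.7;0 0 0.035 0 0 0 0.7;0 0 0.025 0 0 0 0.7;0 0 0.014 0 0 0 0.7;0 0 0.01 0 0 0 0.7;0 0 0 0 0 0 0.7;0 0 0 0 0 0 0.5;0 0 0 0 0 0 0.3;0 0 0 0 0 0 0.1;0 0 0 0 0 0 0.1;0 0 0 0 0 0 0.1")

```text
clock: 42.0
tcp_pos: [0.5054, -0.0234, 0.0099]
eef_rot: [2.17, 2.27, 0.002]
wrist_force: [-1.0, 0.1, 6.7]
opening: 0.345
grasp_force: 59.4
```

>>> move_arm(commands="0 0 -0.02 0 0 0 0.1;0 0 -0.04 0 0 0 0.1;0 0 -0.04 0 0 0 0.1;0 0 -0.03 0 0 0 0.1;0.0308 0.0139 0 0 0 0 0.1;0.0308 0.0139 0 0 0 0 0.1;0.0308 0.0139 0 0 0 0 0.1;0.0308 0.0139 0 0 0 0 0.1;0.0308 0.0139 0 0 0 0 0.1;0 0 0 0 0 0 0.1;0 0 0 0 0 0 0.1;0 0 0 0 0 0 0.1")

```text
clock: 43.2
tcp_pos: [0.5663, 0.132, 0.1386]
eef_rot: [2.172, 2.27, -0.003]
wrist_force: [0.1, 0.1, -0.4]
opening: 0.348
grasp_force: 59.4
```

Run:
```python
from h import *
s=sensors.get_state(); print(s['tcp_pos'],s['grasp_force'],s['opening']); cv2.imwrite('pics/w7.png',capture('wrist'))
```

```text
[0.5663272  0.13200124 0.13861564] 59.39363658428192 0.34794642496783773
```

View pics/w7.png

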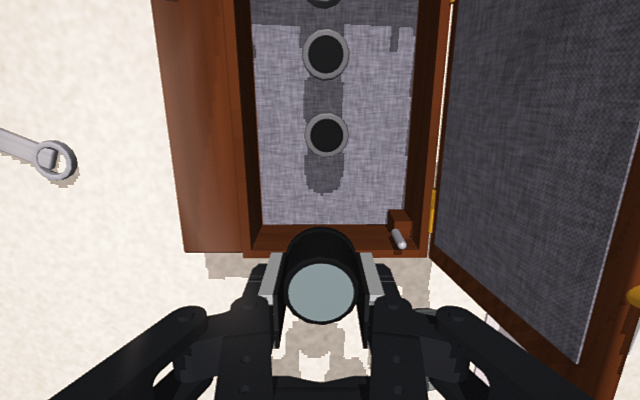

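Run:
```python
from h import *
c=cam('wrist')
for p,z in [((320,254),.056),((320,228),.056),((325,225),.006),((326,134),.046),((325,54),.046)]: print(p,at_z(c,p,z).round(4))
```

```text
(320, 254) [0.5668 0.0995 0.056 ]
(320, 228) [0.566  0.1192 0.056 ]
(325, 225) [0.5707 0.1021 0.006 ]
(326, 134) [0.5672 0.1821 0.046 ]
(325, 54) [0.5642 0.2309 0.046 ]
```

Three dies stand in the box at (326,134), (325,54) and (322,0), and the loupe is held inside the right wall (outer edge at row 254). I'll lower and release it.

>>> move_arm(commands="0 0 0.035 0 0 0 0.1;0 0 0.035 0 0 0 0.1;0 0 0.025 0 0 0 0.1;0 0 0.015 0 0 0 0.1;0 0 0.008 0 0 0 0.1;0 0 0.004 0 0 0 0.1;0 0 0 0 0 0 0.1;0 0 0 0 0 0 0.1;0 0 0 0 0 0 0.3;0 0 0 0 0 0 0.5;0 0 0 0 0 0 0.5;0 0 -0.02 0 0 0 0.5;0 0 -0.04 0 0 0 0.5;0 0 -0.04 0 0 0 0.3;0 0 -0.04 0 0 0 0.3;0 0 -0.04 0 0 0 0.3;0 0 -0.04 0 0 0 0.3;0 0 -0.04 0 0 0 0.3;0 0 -0.02 0 0 0 0.3;0 0 0 0 0 0 0.3")

```text
clock: 45.25
tcp_pos: [0.569, 0.1344, 0.3007]
eef_rot: [2.168, 2.268, 0.011]
wrist_force: [0.8, -0.2, 0.2]
opening: 0.3
grasp_force: 0.0
```

Run:
```python
from h import *
s=sensors.get_state(); print(s['clock'],s['tcp_pos'],s['grasp_force'],s['opening']); cv2.imwrite('pics/w8.png',capture('wrist')); cv2.imwrite('pics/top4.png',capture('top'))
```

```text
45.25 [0.56902628 0.13441104 0.30073895] 0.0 0.2998074073061418
```

View pics/w8.png

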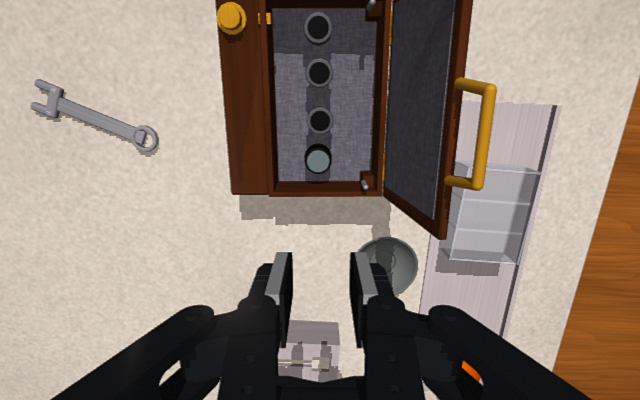

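All three dies, at (318,28), (319,72) and (319,120), and the loupe at (318,160) are in the box. Now I'll grip the bow to close the lid.

>>> move_arm(commands="0.0116 0.026 0 0 0 0 0.3;0.0116 0.026 0 0 0 0 0.3;0.0116 0.026 0 0 0 0 0.3;0.0116 0.026 0 0 0 0 0.3;0 0 0 0 0 0 0.3;0 0 0 0 0 0 0.3;0 0 0 0 0 0 0.3")

```text
clock: 46.05
tcp_pos: [0.6673, 0.1839, 0.295]
eef_rot: [-2.169, -2.27, 0.005]
wrist_force: [-0.4, 0.2, -0.2]
opening: 0.302
grasp_force: 0.0
```

>>> move_arm(commands="0.001 0.004 0.02 0 0 0 0.3;0 0 0.025 0 0 0 0.3;0 0 0.02 0 0 0 0.3;0 0 0.014 0 0 0 0.3;0 0 0.01 0 0 0 0.3;0 0 0 0 0 0 0.3;0 0 0 0 0 0 0.3;0 0 0 0 0 0 0.15;0 0 0 0 0 0 0;0 0 0 0 0 0 0;0 0 0 0 0 0 0")

```text
clock: 47.15
tcp_pos: [0.6716, 0.1861, 0.209]
eef_rot: [-2.169, -2.271, 0.002]
wrist_force: [-4.4, -2.0, 6.0]
opening: 0.059
grasp_force: 58.9
```

Run:
```python
import numpy as np
p=lambda t:np.array([-.164*np.cos(t)+.004*np.sin(t),.164*np.sin(t)+.004*np.cos(t)])
th=np.r_[1.75,1.735,1.71,np.linspace(1.67,.98,14)]
f=lambda th:print(len(th)-1,';'.join('0 %.4f %.4f 0 0 0 0'%(d[0],-d[1]) for d in np.diff([p(t) for t in th],axis=0)))
f(th); f(np.linspace(.98,.50,12))
```

```text
16 0 -0.0024 -0.0005 0 0 0 0;0 -0.0040 -0.0007 0 0 0 0;0 -0.0065 -0.0009 0 0 0 0;0 -0.0087 -0.0008 0 0 0 0;0 -0.0087 -0.0004 0 0 0 0;0 -0.0087 0.0001 0 0 0 0;0 -0.0087 0.0005 0 0 0 0;0 -0.0086 0.0010 0 0 0 0;0 -0.0086 0.0015 0 0 0 0;0 -0.0085 0.0019 0 0 0 0;0 -0.0084 0.0024 0 0 0 0;0 -0.0082 0.0028 0 0 0 0;0 -0.0081 0.0032 0 0 0 0;0 -0.0079 0.0037 0 0 0 0;0 -0.0077 0.0041 0 0 0 0;0 -0.0075 0.0045 0 0 0 0
11 0 -0.0060 0.0040 0 0 0 0;0 -0.0058 0.0042 0 0 0 0;0 -0.0056 0.0045 0 0 0 0;0 -0.0054 0.0047 0 0 0 0;0 -0.0052 0.0049 0 0 0 0;0 -0.0050 0.0052 0 0 0 0;0 -0.0047 0.0054 0 0 0 0;0 -0.0045 0.0056 0 0 0 0;0 -0.0042 0.0058 0 0 0 0;0 -0.0040 0.0059 0 0 0 0;0 -0.0037 0.0061 0 0 0 0
```

>>> move_arm(commands="0 -0.0024 -0.0005 0 0 0 0;0 -0.0040 -0.0007 0 0 0 0;0 -0.0065 -0.0009 0 0 0 0;0 -0.0087 -0.0008 0 0 0 0;0 -0.0087 -0.0004 0 0 0 0;0 -0.0087 0.0001 0 0 0 0;0 -0.0087 0.0005 0 0 0 0;0 -0.0086 0.0010 0 0 0 0;0 -0.0086 0.0015 0 0 0 0;0 -0.0085 0.0019 0 0 0 0;0 -0.0084 0.0024 0 0 0 0;0 0 0 0 0 0 0")

```text
clock: 48.35
tcp_pos: [0.5887, 0.1821, 0.2033]
eef_rot: [-2.168, -2.271, 0.004]
wrist_force: [-0.2, 0.7, 5.6]
opening: 0.059
grasp_force: 62.0
```

>>> move_arm(commands="0 -0.0082 0.0028 0 0 0 0;0 -0.0081 0.0032 0 0 0 0;0 -0.0079 0.0037 0 0 0 0;0 -0.0077 0.0041 0 0 0 0;0 -0.0075 0.0045 0 0 0 0;0 -0.0060 0.0040 0 0 0 0;0 -0.0058 0.0042 0 0 0 0;0 -0.0056 0.0045 0 0 0 0;0 -0.0054 0.0047 0 0 0 0;0 0 0 0 0 0 0")

```text
clock: 49.35
tcp_pos: [0.5286, 0.1792, 0.1673]
eef_rot: [2.17, 2.272, 0.0]
wrist_force: [3.1, 0.1, -2.1]
opening: 0.058
grasp_force: 63.5
```

>>> move_arm(commands="0 -0.0052 0.0049 0 0 0 0;0 -0.0050 0.0052 0 0 0 0;0 -0.0047 0.0054 0 0 0 0;0 -0.0045 0.0056 0 0 0 0;0 -0.0042 0.0058 0 0 0 0;0 -0.0040 0.0059 0 0 0 0;0 -0.0037 0.0061 0 0 0 0;0 0 0 0 0 0 0;0 0 0 0 0 0 0")

```text
clock: 50.25
tcp_pos: [0.4969, 0.1776, 0.1284]
eef_rot: [-2.17, -2.271, 0.003]
wrist_force: [0.7, 0.3, -2.5]
opening: 0.062
grasp_force: 63.5
```

>>> move_arm(commands="0 -0.0015 0.003 0 0 0 0;0 -0.0015 0.003 0 0 0 0;0 0 0 0 0 0 0;0 0 0 0 0 0 0.1;0 0 0 0 0 0 0.2;0 0 0 0 0 0 0.3;0 0 0 0 0 0 0.3;0 0 -0.02 0 0 0 0.3;0 0 -0.03 0 0 0 0.3;0 0 -0.03 0 0 0 0;0.0107 0.0223 0 0 0 0 0;0.0107 0.0223 0 0 0 0 0;0 0 0 0 0 0 0;0 0 0 0 0 0 0;0 0 0 0 0 0 0")

```text
clock: 51.75
tcp_pos: [0.5371, 0.2004, 0.2026]
eef_rot: [-2.17, -2.271, 0.003]
wrist_force: [-0.7, -0.2, -1.0]
opening: -0.002
grasp_force: 0.0
```

>>> move_arm(commands="0 0 0.03 0 0 0 0;0 0 0.03 0 0 0 0;0 0 0.015 0 0 0 0;0 0 0.004 0 0 0 0;0 0 0.004 0 0 0 0;0 0 0.004 0 0 0 0;0 0 0.004 0 0 0 0;0 0 0.004 0 0 0 0;0 0 0.004 0 0 0 0;0 0 0.004 0 0 0 0;0 0 0.004 0 0 0 0;0 0 0 0 0 0 0")

```text
clock: 52.95
tcp_pos: [0.538, 0.2011, 0.0954]
eef_rot: [-2.17, -2.271, 0.001]
wrist_force: [-0.1, -0.5, 1.1]
opening: 0.003
grasp_force: 0.4
```

>>> move_arm(commands="0 0 0.003 0 0 0 0;0 0 0.003 0 0 0 0;0 0 0.003 0 0 0 0;0 0 0.003 0 0 0 0;0 0 0.003 0 0 0 0;0 0 0.003 0 0 0 0;0 0 0.002 0 0 0 0;0 0 0.002 0 0 0 0;0 0 0.002 0 0 0 0;0 0 0 0 0 0 0")

```text
clock: 53.95
tcp_pos: [0.5379, 0.2011, 0.0717]
eef_rot: [-2.17, -2.272, 0.001]
wrist_force: [-0.8, -0.7, 0.8]
opening: -0.0
grasp_force: 0.5
```

Run:
```python
from h import *
im=capture('scene'); cv2.imwrite('pics/s5.png',cv2.resize(im[50:230,280:480],None,fx=3,fy=3,interpolation=cv2.INTER_CUBIC))
```

```text
(no output)
```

View pics/s5.png

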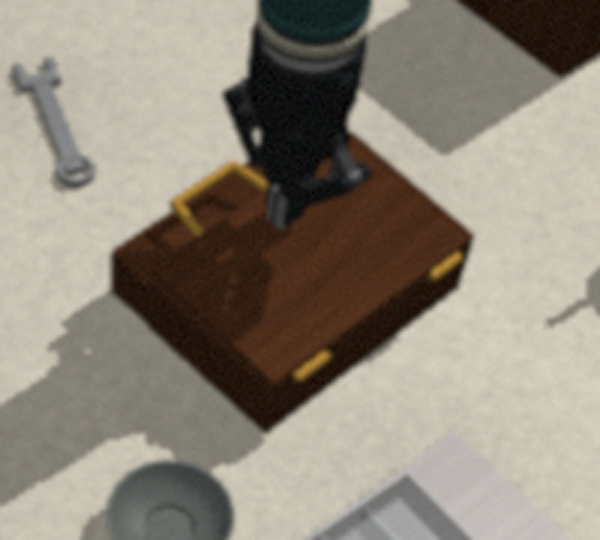

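The lid is nearly shut under the fingers, which touch it at (280,215) in the crop. I'll keep pressing gently.

>>> move_arm(commands="0 0 0.0015 0 0 0 0;0 0 0.0015 0 0 0 0;0 0 0.0015 0 0 0 0;0 0 0.001 0 0 0 0;0 0 0.001 0 0 0 0;0 0 0.001 0 0 0 0;0 0 0.0005 0 0 0 0;0 0 0 0 0 0 0;0 0 0 0 0 0 0")

```text
clock: 54.9
tcp_pos: [0.5389, 0.2013, 0.0642]
eef_rot: [2.17, 2.271, 0.002]
wrist_force: [0.7, -0.5, 1.3]
opening: -0.002
grasp_force: 0.8
```

>>> move_arm(commands="0 0 0.001 0 0 0 0;0 0 0.001 0 0 0 0;0 0 0.001 0 0 0 0;0 0 0 0 0 0 0;0 0 0 0 0 0 0")

```text
clock: 55.4
tcp_pos: [0.539, 0.2013, 0.0639]
eef_rot: [2.169, 2.27, 0.002]
wrist_force: [-3.2, -2.5, 21.9]
opening: -0.001
grasp_force: 11.3
```

>>> move_arm(commands="0 0 -0.002 0 0 0 0;0 0 -0.002 0 0 0 0;0 0 -0.005 0 0 0 0;0 0 -0.02 0 0 0 0;0 0 -0.04 0 0 0 0;0 0 -0.04 0 0 0 0;0 0 -0.04 0 0 0 0;0 0 -0.04 0 0 0 0;0 0 -0.04 0 0 0 0;-0.04 0 0 0 0 0 0;-0.04 0 0 0 0 0 0;-0.03 0 0 0 0 0 0;0 0 0 0 0 0 0;0 0 0 0 0 0 0;0 0 0 0 0 0 0")

```text
clock: 56.9
tcp_pos: [0.5429, 0.0926, 0.2899]
eef_rot: [-2.168, -2.273, -0.001]
wrist_force: [0.0, -0.5, 0.7]
opening: -0.003
grasp_force: 0.0
```

Run:
```python
from h import *
s=sensors.get_state(); print(s['clock'],s['tcp_pos'],s['wrist_force'])
a=capture('scene')[40:220,220:480]; b=capture('wrist')
cv2.imwrite('pics/f.png',np.vstack([cv2.resize(a,(400,277)),cv2.resize(b,(400,250))]))
```

```text
56.9 [0.54292612 0.09264893 0.28989666] [ 0.00778179 -0.48356112  0.72216531]
```

View pics/f.png

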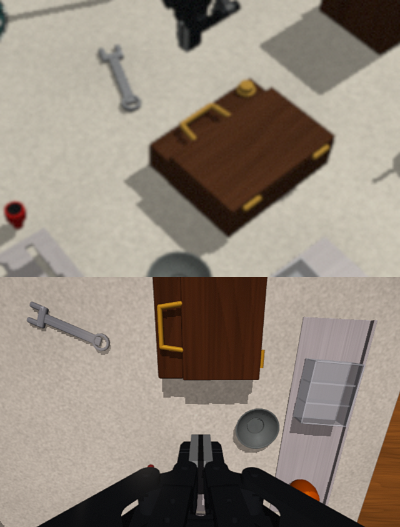

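The lid is shut and has stayed down after release, with the bow flat over the deck. The dish, container and blower are where they started, and the robot touches nothing, so I'm handing in the job.

```bash
python3 -c "
from workcell import workorder
print(workorder.close_job())"
```

```text
the job is handed in; nothing more can be done
None
```

I packed the watch box and handed the job in: all three dies (0, 1 and 2; slot 3 was empty) and the loupe are inside, the lid is shut and stayed down when released, and the blower, dish and container were not moved.

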